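# Lay two upended slide boxes flat

## Task

Two slide boxes, one dark grey and one cream, have been left standing on their ends on the worktop. Without gripping or lifting them, tip each one over with a push of the fingertips so that it comes to lie flat on its base with its labelled lid facing up, about where it stood. Leave the other things alone.

Things in the scene. Friction and masses are not known exactly. Their poses are not given: they have to be found in the camera images.
- grey_box_centre (a point): centre of the dark grey slide box, a closed box 86 mm long, 62 wide, 33 thick, at the start standing on a 62 x 33 mm end (86 mm tall, centre 43 mm up). z axis: from base to lid (level at the start, pointing to the left, to the right or towards the robot, differently for each box; straight up when it lies right way up); y: along the length (upright at the start); x: across the width
- grey_box_lid (a point): middle of the lid face of the dark grey slide box, 16.5 mm from its centre; same axes as the centre; 33 mm above the worktop when the box lies lid up
- grey_box: the dark grey slide box itself; origin in the middle of its base face, axes as for its centre. The lid is the thinner part beyond the seam, with a pale paper label on its face; the base face is plain. About 0.12 kg; friction enough that a push near the upper edge topples it once that edge has gone some 35 mm, while a push near the foot slides it
- cream_box_centre (a point): centre of the pale cream slide box, a closed box 86 mm long, 62 wide, 33 thick, at the start standing on a 62 x 33 mm end (86 mm tall, centre 43 mm up). z axis: from base to lid (level at the start, pointing to the left, to the right or towards the robot, differently for each box; straight up when it lies right way up); y: along the length (upright at the start); x: across the width
- cream_box_lid (a point): middle of the lid face of the pale cream slide box, 16.5 mm from its centre; same axes as the centre; 33 mm above the worktop when the box lies lid up
- cream_box: the pale cream slide box itself; origin in the middle of its base face, axes as for its centre. The lid is the thinner part beyond the seam, with a pale paper label on its face; the base face is plain. About 0.12 kg; friction enough that a push near the upper edge topples it once that edge has gone some 35 mm, while a push near the foot slides it
- orange_bottle_centre (a point): centre (about half-way up) of a bystander: round reagent bottle with orange cap, 56 mm across, 116 mm tall, upright behind the work; to be left alone
- tube_rack_centre (a point): centre (about half-way up) of a bystander: green tube rack, 148 x 60 mm, about 46 mm high, at the left; x of this point's frame is along its 60 mm side; to be left alone
- brass_weight_centre (a point): centre (about half-way up) of a bystander: brass balance weight, 29 mm across, 42 mm tall, behind the tube rack at the left; to be left alone
- petri_dish_centre (a point): centre (about half-way up) of a bystander: closed clear petri dish, 60 mm across, 15 mm high, behind at the right; to be left alone
- oil_bottle_centre (a point): centre (about half-way up) of a bystander: small dropper bottle with black cap, 34 mm across, 60 mm tall, behind at the right; to be left alone
- microscope_a: fixed cream microscope behind and between the two boxes, to be kept clear of. From its origin, at its foot on the worktop, it reaches 160 mm to the left, 110 mm to the right and 110 mm towards the robot; stage 170 mm, eyepieces 410 mm up; the front edge of the worktop is clear. Also fixed: a lime green reader 220 mm tall behind the left place, and far back a slide box that lies flat already
Mind the look-alikes: they are no part of the job. What is shaped like the cream_box but green or orange is not meant. What is shaped like the grey_box but pink is not meant.

How it is judged:
By the outcome, as a careful person would: the job done as asked, in the order asked, and still so for the second after the job is handed in, with the robot touching nothing.
It also fails if it takes over 53 s, if anything falls off the work surface, if the arm or the gripper's body presses on something with over 40 N, if the wrist force passes 120 N, or if a joint passes its speed limit or range.

## Robot

A 7-joint arm with a two-finger parallel gripper is mounted at the origin on a cart in front of the work surface, level with it; the furniture and walls round the work are solid. World frame = base frame: x ahead of the robot, y to its left, z up, the work surface at z = 0. Lengths are in m, angles in rad, forces in N, time in s.
With the tool pointing down it reaches from about 0.425 to 0.8 m from the base axis. Payload 8.3 kg.
Tool frame: the origin (TCP) lies at the very end of the fingers, on their centre line; the grasp point (between the pads) lies 19 mm behind it; z points along the fingers, y is the line along which they close (so a half turn about z gives the same grasp; the last joint's range is limited). The gripper opens to 85 mm and grips with 20 to 120 N. Pads are 22 mm wide; open, the fingers measure 114 mm over their backs; the gripper's body (76 mm by 85 mm) begins 54 mm behind the grasp point. The pads swing forward as they close: fully open they stand 13 mm farther back than shut.
Start: joints at [1.17, 0.383, 0.016, 1.37, -0.006, 1.388, -0.046], TCP at [0.207, -0.59, 0.198] pointing down, gripper open.
Joint ranges: [-2.95, 2.95], [-0.25, 2.06], [-1.52, 1.56], [0.18, 2.33], [-1.44, 4.58], [0.02, 2.06], [-3.01, 3.01]. Speed limits (rad/s): [2.39, 2.39, 3.01, 3.01, 3.14, 3.14, 3.14].

## Interface

Orientations are given as a 3x3 rotation matrix whose columns are the frame's x, y, z axes.
In Python, from cell import arm, optics, order gives the robot as it stands. The module is installed in compiled form; this text tells all that it offers.
- The arm moves only by the tool apply_moves, never from a script. Its argument "commands" is a list of rows, each a list of 4 numbers: the shift along the tool's x, y, z in units of 0.02 m (1.0 is 0.02 m), then the turn about the tool's z in units of 0.1 rad (1.0 is 0.1 rad). A call has 1 to 5 rows; each row shifts and turns the commanded pose from where the row before left it, along the tool's axes as they then stand; what a row does not reach is not made up. A row lasts 1/12 s, in which the tool goes at most 41.7 mm and 7.16 degrees, less where a joint would pass 70% of its speed; a pose out of reach is approached as far as the arm can. A call with a number of a shift or a turn outside -1 to 1 is refused whole. A call with a gripper value outside its range is refused whole. "hand" is the opening, from 0 (shut) to 1 (fully open), set as the call begins (left out, the last holds). The fingers move at their own pace and stop on an object; "force" is the grip in N (left out, the last holds). Time passes only in rows, so rows that do not move let the fingers close. It gives the time, the measured TCP pose, the force, the opening and the grip force at its end, in the units of the state.
- arm.sense(): the state, without advancing time (a new reading comes with each control period).
- optics.camera(name): name is "side" or "top"; returns (picture, depth): 480x640x3 uint8, red, green, blue; 480x640 float32, m along the optical axis (not along the pixel's ray), 0 where there is no reading.
- optics.camera_params(name): a dict with "fx", "fy", "cx", "cy" (pixels), "origin" and "orientation" of the camera in the world. Camera axes: x right, y up, looking along -z (the intrinsics and any distortion apply to the point x, -y, -z); pixel columns grow to the right and rows downward; lengths in m; the calibration is good to about 2 mm. A picture is of the moment at which its call begins. camera_params takes no time and is no camera call.
- order.close_job(): hands the job in; it is judged then, once.
The state is a dict: "time": time; "joint_positions": joint angles; "qd": joint speeds; "joint_efforts": joint torques, N m; "position": TCP position; "tcp_rot": TCP orientation; "ft_force": force on the tool from outside, world axes, zero at the start; "torque": the same for the moment, N m; "opening": opening from 0.0 (shut) to 1.0 (fully open); "grasp_force": force on a finger pad.
Only numpy, scipy, OpenCV 4.12 (cv2) and the standard library are available. Lean on these libraries where they do the work, as an engineer would, in place of code of your own. Each camera call takes 0.05 s, during which the arm holds its last target. There are 200 camera calls.

## Working session

There is one attempt and no reset: what is moved stays moved. The work goes in short steps, Python scripts to look and compute and a tool call to move; the robot and the scene stay as the last step left them, time stands still between calls to the robot, and variables do not carry over. Pictures are saved under pics/ and viewed, at most 10 in all, crops included, and the job is handed in when it is done.

Besides the shell and the picture viewer there is one more tool, called after ">>>" by a JSON object that holds its "op" and its "data". apply_moves: Moves the arm, as the interface text tells. Its arguments: {"type":"object","properties":{"commands":{"type":"array","items":{"type":"array","items":{"type":"number"}}},"hand":{"type":"number"},"force":{"type":"number"}},"required":["commands"]}

```bash
mkdir -p pics; cat > h.py <<'E'
import numpy as np, cv2
from cell import arm, optics, order
def shot(n,f):
    p,d=optics.camera(n); cv2.imwrite('pics/'+f+'.png',p[:,:,::-1]); np.save('pics/'+f+'.npy',d); return p,d
def pt(n,u,v,z):
    "point at pixel u,v with depth z"
    c=optics.camera_params(n); R=np.array(c['orientation']).reshape(3,3)
    q=np.array([(u-c['cx'])/c['fx']*z,-(v-c['cy'])/c['fy']*z,-z]); return np.array(c['origin'])+R@q
def plane(n,u,v,h):
    o=np.array(optics.camera_params(n)['origin']); r=pt(n,u,v,1)-o; return o+r*(h-o[2])/r[2]
E
python3 - <<'E'
from h import *
for n in('side','top'):
    shot(n,n+'0'); print(n,optics.camera_params(n))
s=arm.sense();print(s['position'],s['tcp_rot'],s['time'])
E
```

```text
side {'fx': 554.1897966767584, 'fy': 554.1897966767584, 'cx': 327.9723916978566, 'cy': 235.8554627450687, 'origin': array([0.10848917, 1.29185957, 1.0605177 ]), 'orientation': array([[-0.93609377,  0.19728531, -0.29121636],
       [-0.35152987, -0.55401758,  0.75464645],
       [-0.01245832,  0.80879109,  0.58796408]])}
top {'fx': 458.0238073905312, 'fy': 458.0238073905312, 'cx': 317.3510831856813, 'cy': 244.64076287541695, 'origin': array([0.47590586, 0.02302554, 1.30618595]), 'orientation': array([[-0.02241099,  0.99706811, -0.07316367],
       [-0.99967583, -0.02146487,  0.01369252],
       [ 0.01208193,  0.07344681,  0.99722595]])}
[ 0.20700847 -0.58918289  0.19726966] [[ 9.43457513e-01  3.31492912e-01 -6.07989809e-04]
 [ 3.31493469e-01 -9.43456066e-01  1.65304949e-03]
 [-2.56374822e-05 -1.76112662e-03 -9.99998449e-01]] 0.1
```

View pics/side0.png

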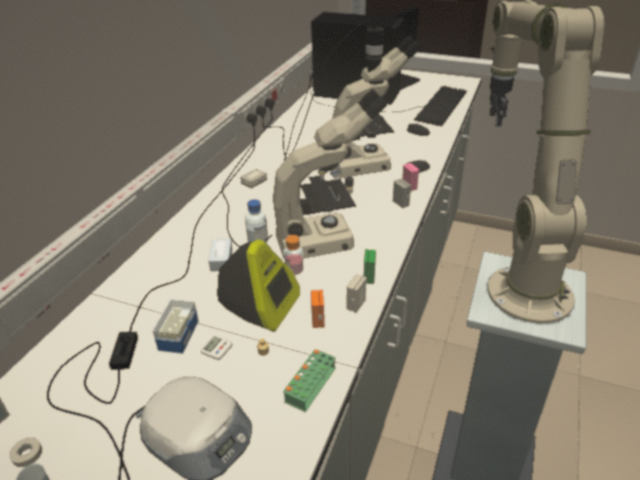

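View pics/top0.png

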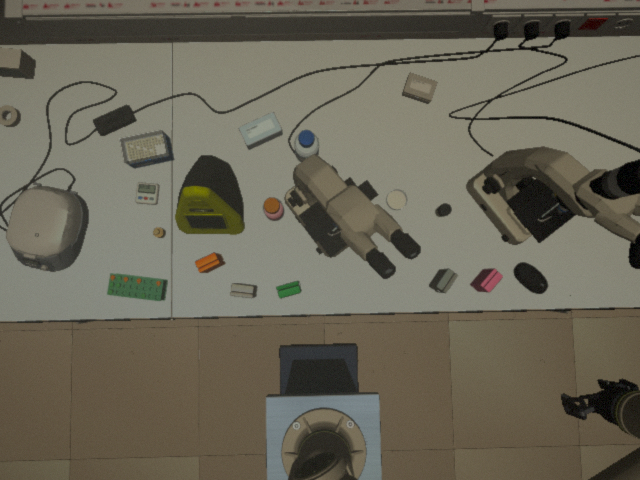

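Candidates: the cream box is at top (243,290), with an orange look-alike at (208,262) and a green one at (289,289). The grey box is at top (443,279), with a pink look-alike at (488,279). The pale flat box at (420,87) is the far fixed one. In the side view, cream is at (357,293) and grey at (402,193). I'll check these choices in close crops.

```bash
python3 - <<'E'
from h import *
s=cv2.imread('pics/side0.png');t=cv2.imread('pics/top0.png')
R=lambda i,u,v:cv2.resize(i[v-30:v+30,u-40:u+40],(400,300),interpolation=cv2.INTER_CUBIC)
cv2.imwrite('pics/crop.png',np.vstack([np.hstack([R(s,357,293),R(s,402,193)]),np.hstack([R(t,243,285),R(t,443,279)])]))
d=np.load('pics/top0.npy')
for nm,u0,u1,v0,v1 in(('cream',228,260,280,302),('grey',425,462,262,298),('green',273,305,278,302),('pink',468,508,262,298),('orange',190,228,248,278)):
    P=np.array([pt('top',u,v,d[v,u]) for v in range(v0,v1) for u in range(u0,u1) if d[v,u]>0])
    Q=P[(P[:,2]>.075)&(P[:,2]<.1)]
    r=cv2.minAreaRect(Q[:,:2].astype(np.float32)*1000)
    print(nm,len(Q),Q.mean(0).round(4),r)
    print(cv2.boxPoints(r).round())
E
```

```text
cream 285 [0.4488 0.2094 0.0844] ((448.7831726074219, 209.55831909179688), (60.859375, 33.284454345703125), 81.88268280029297)
[[428. 182.]
 [461. 177.]
 [470. 237.]
 [437. 242.]]
grey 291 [ 0.463  -0.3359  0.0836] ((463.4847717285156, -336.6835632324219), (34.35607147216797, 60.956539154052734), 51.96113204956055)
[[ 429. -331.]
 [ 477. -369.]
 [ 498. -342.]
 [ 450. -304.]]
green 277 [0.4487 0.086  0.0842] ((448.5693359375, 86.32673645019531), (33.04554748535156, 59.96680450439453), 14.015713691711426)
[[425. 111.]
 [440.  53.]
 [472.  61.]
 [457. 119.]]Traceback (most recent call last):
  File "<stdin>", line 7, in <module>
  File "h.py", line 7, in pt
    c=optics.camera_params(n); R=np.array(c['orientation']).reshape(3,3)
ValueError: time passes only in moves, steps and waits
```

View pics/crop.png

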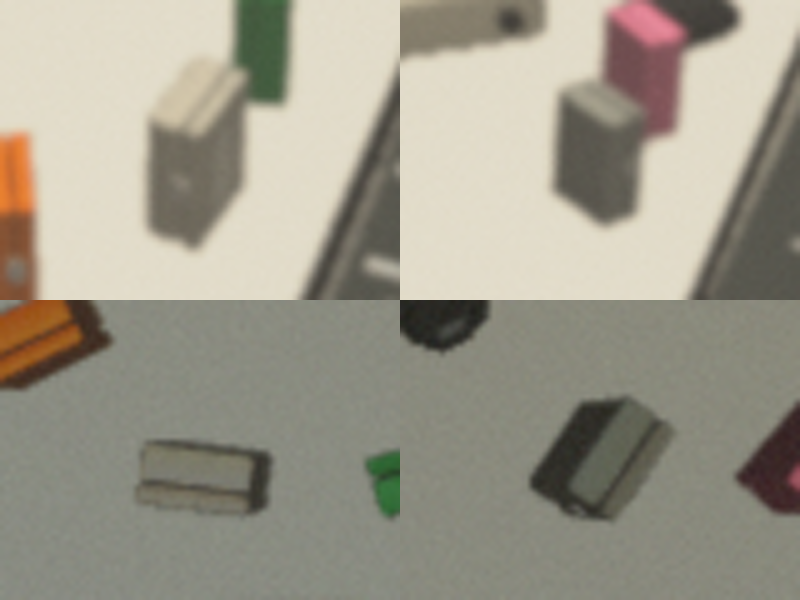

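The crops confirm the choice. On the cream box the thin lid part is on the robot side (−x), so it must be pushed toward +x. On the grey box the lid is on the lower right, facing pink, so it must be pushed toward +x+y. Next I'll measure pink, the microscope's clearance and the other bystanders.

```bash
python3 - <<'E'
import re
s=open('h.py').read().replace("def shot","C={n:optics.camera_params(n) for n in('side','top')}\ndef shot").replace("c=optics.camera_params(n)","c=C[n]").replace("optics.camera_params(n)['origin']","C[n]['origin']")
open('h.py','w').write(s)
E
python3 - <<'E'
from h import *
d=np.load('pics/top0.npy')
v,u=np.mgrid[100:340,150:600]
P=np.array([pt('top',a,b,d[b,a]) for a,b in zip(u.ravel(),v.ravel())]); ok=d[v,u].ravel()>0
U=u.ravel();V=v.ravel()
def sel(u0,u1,v0,v1,z0,z1): return P[ok&(U>=u0)&(U<u1)&(V>=v0)&(V<v1)&(P[:,2]>z0)&(P[:,2]<z1)]
for nm,a in(('pink',(468,508,262,298)),('orange',(190,228,248,278))):
    Q=sel(*a,.075,.1); print(nm,cv2.boxPoints(cv2.minAreaRect(Q[:,:2].astype(np.float32)*1000)).round())
Q=sel(290,430,150,285,.12,.6)
for z in np.arange(.12,.5,.05):
    S=Q[(Q[:,2]>=z)&(Q[:,2]<z+.05)]
    if len(S):print('micro z%.2f'%z,S.min(0).round(3),S.max(0).round(3))
Q=sel(175,245,150,238,.02,.4);print('reader',Q.min(0),Q.max(0))
for nm,tx in(('grey',(.55,-.28)),('cream',(.55,.2))):
    Q=P[ok&(abs(P[:,0]-tx[0])<.07)&(abs(P[:,1]-tx[1])<.06)&(P[:,2]>.01)];print(nm,'near',len(Q),Q[:8].round(3))
# grey push: desired tool x = push dir
s=arm.sense();R=np.array(s['tcp_rot']);
for nm,c,p in(('grey',(.4635,-.3367),(.62,.785)),('cream',(.4488,.2095),(.99,-.141))):
    print(nm,'turn tool x->push: world yaw now',np.arctan2(R[1,0],R[0,0]),'push yaw',np.arctan2(p[1],p[0]))
E
```

```text
pink [[ 427. -448.]
 [ 471. -491.]
 [ 495. -467.]
 [ 451. -423.]]
orange [[498. 322.]
 [524. 266.]
 [554. 281.]
 [528. 336.]]
micro z0.12 [ 0.53  -0.086  0.12 ] [0.747 0.07  0.17 ]
micro z0.17 [ 0.53  -0.147  0.17 ] [0.747 0.064 0.219]
micro z0.22 [ 0.591 -0.04   0.221] [0.765 0.06  0.27 ]
micro z0.27 [ 0.586 -0.039  0.27 ] [0.759 0.05  0.32 ]
micro z0.32 [ 0.576 -0.071  0.32 ] [0.72  0.022 0.37 ]
micro z0.37 [ 0.513 -0.146  0.37 ] [ 0.667 -0.013  0.42 ]
micro z0.42 [ 0.473 -0.18   0.42 ] [ 0.59 -0.06  0.47]
micro z0.47 [ 0.483 -0.171  0.47 ] [ 0.537 -0.103  0.479]
reader [0.61034088 0.20869489 0.02003043] [0.81092447 0.39183383 0.21888343]
grey near 47 [[ 0.494 -0.339  0.037]
 [ 0.494 -0.339  0.047]
 [ 0.493 -0.339  0.057]
 [ 0.493 -0.339  0.067]
 [ 0.493 -0.338  0.079]
 [ 0.491 -0.337  0.013]
 [ 0.491 -0.338  0.021]
 [ 0.491 -0.338  0.031]]
cream near 99 [[0.619 0.257 0.058]
 [0.619 0.255 0.056]
 [0.619 0.253 0.05 ]
 [0.619 0.251 0.049]
 [0.62  0.248 0.047]
 [0.62  0.246 0.047]
 [0.62  0.244 0.043]
 [0.62  0.24  0.045]]
grey turn tool x->push: world yaw now 0.3378861097456754 push yaw 0.9023004243826921
cream turn tool x->push: world yaw now 0.3378861097456754 push yaw -0.1414727864921576
```

>>> {"op": "apply_moves", "data": {"commands": [[0, 0, 0, -1], [0, 0, 0, -1], [0, 0, 0, -1], [0, 0, 0, -1], [0, 0, 0, -1]], "hand": 0}}

```text
time: 0.52
position: [0.2071, -0.5893, 0.1976]
tcp_rot: [[0.665, 0.747, -0.0], [0.747, -0.665, 0.001], [0.001, -0.001, -1.0]]
ft_force: [0.1, -0.3, 0.7]
opening: 0.3
grasp_force: 0.0
```

>>> {"op": "apply_moves", "data": {"commands": [[0.5, 0, 0, -0.64], [1, 0.25, 0, 0], [1, 0.25, 0, 0], [1, 0.25, 0, 0], [1, 0.25, 0, 0]]}}

```text
time: 0.93
position: [0.2796, -0.531, 0.1977]
tcp_rot: [[0.62, 0.784, -0.0], [0.784, -0.62, 0.001], [0.0, -0.001, -1.0]]
ft_force: [0.9, -0.2, 0.6]
opening: 0.0
grasp_force: 0.0
```

>>> {"op": "apply_moves", "data": {"commands": [[1, 0.25, 0, 0], [1, 0.25, 0, 0], [1, 0.25, 0, 0], [1, 0.25, 0, 0], [1, 0.25, 0, 0]]}}

```text
time: 1.35
position: [0.3613, -0.468, 0.1977]
tcp_rot: [[0.62, 0.784, -0.001], [0.784, -0.62, 0.001], [0.0, -0.001, -1.0]]
ft_force: [-0.7, -0.8, -0.3]
opening: -0.004
grasp_force: 0.0
```

>>> {"op": "apply_moves", "data": {"commands": [[1, 0, 0, 0], [1, 0, 0, 0], [1, 0, 0, 0], [1, 0, 0, 0], [0, 0, 0, 0]]}}

```text
time: 1.77
position: [0.4139, -0.4016, 0.1979]
tcp_rot: [[0.615, 0.789, 0.001], [0.789, -0.615, 0.002], [0.003, -0.001, -1.0]]
ft_force: [-0.3, 0.5, 0.2]
opening: 0.003
grasp_force: 0.0
```

>>> {"op": "apply_moves", "data": {"commands": [[1, 0, 0.6, 0], [0.3, 0, 1, 0], [0, 0, 1, 0], [0, 0, 1, 0], [0, 0, 1, 0]]}}

```text
time: 2.18
position: [0.426, -0.3859, 0.105]
tcp_rot: [[0.62, 0.784, -0.001], [0.784, -0.62, 0.0], [-0.0, -0.001, -1.0]]
ft_force: [0.3, 0.8, -1.0]
opening: -0.001
grasp_force: 0.0
```

>>> {"op": "apply_moves", "data": {"commands": [[0, 0, 1, 0], [0, 0, 0.7, 0], [0, 0, 0, 0], [0, 0, 0, 0]]}}

```text
time: 2.52
position: [0.4256, -0.3857, 0.0715]
tcp_rot: [[0.621, 0.784, -0.002], [0.784, -0.621, 0.001], [0.0, -0.002, -1.0]]
ft_force: [-0.1, -0.2, -0.7]
opening: -0.001
grasp_force: 0.0
```

```bash
python3 - <<'E'
from h import *
p,_=shot('side','a');t,_=shot('top','b')
R=lambda i,u,v:cv2.resize(i[v-45:v+45,u-60:u+60,::-1],(400,300))
cv2.imwrite('pics/c2.png',np.hstack([R(p,402,190),R(t,450,275)]))
E
```

```text
(no output)
```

View pics/c2.png

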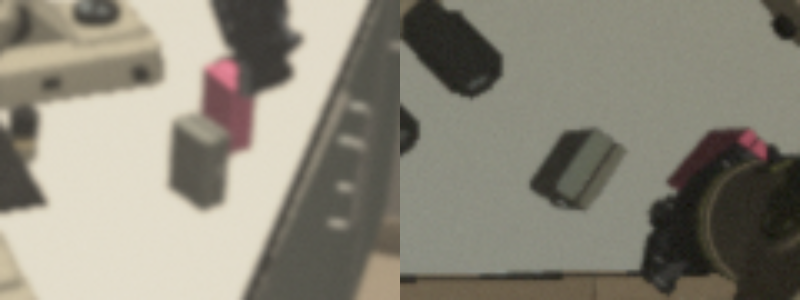

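The boxes are untouched and the fingers are between grey and pink. Grey is at crop (585,170) and the hand is to its lower right. I'll push along tool x now.

>>> {"op": "apply_moves", "data": {"commands": [[0.5, 0, 0, 0], [0.5, 0, 0, 0], [0.4, 0, 0, 0], [0.4, 0, 0, 0], [0.4, 0, 0, 0]]}}

```text
time: 3.03
position: [0.4549, -0.35, 0.0726]
tcp_rot: [[0.619, 0.785, 0.001], [0.785, -0.619, -0.0], [0.0, 0.0, -1.0]]
ft_force: [0.1, -0.7, -0.3]
opening: 0.002
grasp_force: 0.0
```

>>> {"op": "apply_moves", "data": {"commands": [[0.4, 0, 0, 0], [0.4, 0, 0, 0], [0.4, 0, 0, 0], [0.4, 0, 0, 0], [0, 0, 0, 0]]}}

```text
time: 3.45
position: [0.4752, -0.3239, 0.0722]
tcp_rot: [[0.618, 0.786, 0.001], [0.786, -0.618, 0.001], [0.001, -0.0, -1.0]]
ft_force: [0.3, 1.0, -0.7]
opening: 0.002
grasp_force: 0.0
```

```bash
python3 - <<'E'
from h import *
p,_=shot('side','d');t,_=shot('top','e')
R=lambda i,u,v:cv2.resize(i[v-45:v+45,u-60:u+60,::-1],(400,300))
cv2.imwrite('pics/c3.png',np.hstack([R(p,402,190),R(t,450,275)]))
E
```

```text
(no output)
```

View pics/c3.png

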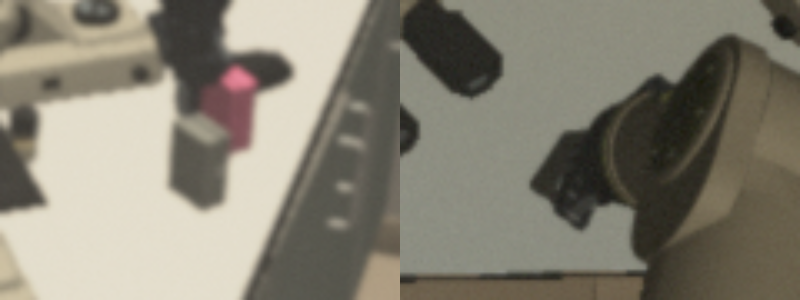

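Grey still stands, although the reported TCP should be in contact with it. I'll check the depth-based positions against rays and the TCP projection.

```bash
python3 - <<'E'
from h import *
def proj(n,P):
    c=C[n];q=np.array(c['orientation']).T@(np.array(P)-c['origin']);return (c['cx']+c['fx']*q[0]/-q[2],c['cy']-c['fy']*q[1]/-q[2],-q[2])
s=arm.sense();T=np.array(s['position']);print(T,s['time'],s['joint_positions'])
for n in C:
    print(n,'TCP',proj(n,T),'box top centre',proj(n,(.4635,-.3367,.086)),'box foot',proj(n,(.4635,-.3367,0)))
# grey box top corners as rays: side-view of the seam corner etc
d=np.load('pics/d.npy')
for v in range(160,206,5): print(v,[tuple((pt('side',u,v,d[v,u])*1000).astype(int)) for u in (396,402,408)])
t=np.load('pics/top0.npy')
print('table check top',[pt('top',u,v,t[v,u]).round(4)[2] for u,v in((420,300),(400,290),(260,310),(340,300))],'side',[pt('side',u,v,d[v,u]).round(4)[2] for u,v in((380,210),(390,215),(340,330))])
E
```

```text
[ 0.47382927 -0.32587801  0.07215421] 3.55 [ 0.74765347  0.38382536 -0.25234942  1.66900816  0.10495645  1.10216343
 -0.20280474]
side TCP (np.float64(397.38026843002365), np.float64(186.79106828245142), np.float64(1.9083351783134836)) box top centre (np.float64(401.3575972370727), np.float64(182.30597892829104), np.float64(1.9053530722026797)) box foot (np.float64(399.7639982690005), np.float64(203.3983608482479), np.float64(1.9559179832907276))
top TCP (np.float64(441.1711513782333), np.float64(276.23917589754905), np.float64(1.2352339111793598)) box top centre (np.float64(446.84162907788186), np.float64(280.0075438488577), np.float64(1.2208189794449014)) box foot (np.float64(437.9778790174004), np.float64(279.90036912377946), np.float64(1.3065804110448547))
160 [(np.int64(480), np.int64(-308), np.int64(183)), (np.int64(461), np.int64(-310), np.int64(185)), (np.int64(436), np.int64(-287), np.int64(201))]
165 [(np.int64(482), np.int64(-321), np.int64(157)), (np.int64(456), np.int64(-292), np.int64(177)), (np.int64(434), np.int64(-281), np.int64(187))]
170 [(np.int64(478), np.int64(-
[... 594 characters left out ...]
p.int64(55)), (np.int64(452), np.int64(-304), np.int64(76)), (np.int64(436), np.int64(-329), np.int64(64))]
195 [(np.int64(476), np.int64(-326), np.int64(37)), (np.int64(452), np.int64(-311), np.int64(51)), (np.int64(434), np.int64(-325), np.int64(47))]
200 [(np.int64(477), np.int64(-334), np.int64(12)), (np.int64(448), np.int64(-301), np.int64(38)), (np.int64(434), np.int64(-331), np.int64(23))]
205 [(np.int64(473), np.int64(-322), np.int64(0)), (np.int64(448), np.int64(-306), np.int64(15)), (np.int64(431), np.int64(-325), np.int64(7))]
table check top [np.float64(0.0016), np.float64(0.0), np.float64(0.0053), np.float64(0.0003)] side [np.float64(0.0021), np.float64(0.0006), np.float64(0.0)]
```

```bash
python3 - <<'E'
import cv2,numpy as np
i=cv2.imread('pics/d.png');j=cv2.imread('pics/e.png')
cv2.imwrite('pics/c4.png',np.hstack([cv2.resize(i[140:215,352:452],(400,300),interpolation=2),cv2.resize(j[230:305,410:510],(400,300),interpolation=2)]))
E
```

```text
(no output)
```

View pics/c4.png

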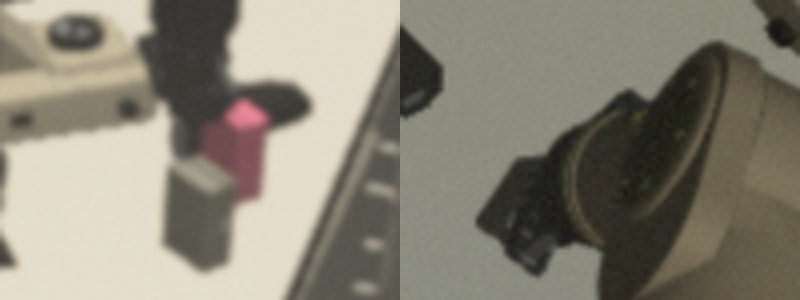

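```bash
python3 - <<'E'
from h import *
a,_=shot('side','f')
g=lambda f:cv2.cvtColor(cv2.imread('pics/'+f+'.png'),cv2.COLOR_BGR2GRAY)
for f in('side0','d','f'):
    i=g(f); print(f); 
    for v in(188,196,202): print(v,i[v,386:416])
x=[g(f)[s] for s in [np.s_[184:212,385:420]] for f in('side0','a','d','f')]
t=cv2.matchTemplate
for f in('a','d','f'):
    r=t(g(f)[170:225,370:435],x[0],cv2.TM_CCOEFF_NORMED);print(f,cv2.minMaxLoc(r)) # unmoved => (15,14)
s=arm.sense();print(s['time'],s['position'],s['ft_force'])
E
```

```text
side0
188 [219 220 219 220 219 214 189 147 106  88  86  87  86  87  90  92 101 108
 115 115 108 101  95  93  95  96  96 100 102 112]
196 [220 219 220 220 218 209 177 124  93  87  85  88  88  87  85  87  89  90
  93  94  98 106 112 137 179 209 219 220 219 219]
202 [220 218 221 219 219 215 203 180 153 128 103  92  88  84  85  86  89  92
  93  95  93  94 110 154 194 213 219 219 219 218]
d
188 [221 222 221 221 221 216 193 150 107  89  86  86  87  87  88  93  98 108
 115 113 107 101  96  91  95  97  98  99 103 112]
196 [221 221 222 221 221 212 178 127  95  88  88  87  87  87  85  86  87  90
  93  93  98 105 115 138 180 213 220 220 220 221]
202 [222 222 221 221 221 218 204 182 157 129 104  93  86  85  85  84  88  91
  93  92  93  93 114 156 196 217 221 221 221 220]
f
188 [221 222 221 221 221 216 192 149 106  87  84  86  85  88  88  93 100 109
 114 115 108  99  94  93  95  95  97  99 103 111]
196 [222 221 222 222 219 211 178 126  94  84  87  86  86  85  86  89  89  90
  92  93  97 108 114 137 182 212 220 220 221 222]
202 [221 222 221 221 221 216 205 181 156 129 105  91  86  86  85  85  89  92
  95  94  91  94 114 155 197 216 221 221 220 223]
a (-0.5930917859077454, 0.9997801780700684, (30, 22), (15, 14))
d (-0.5932922959327698, 0.9997665882110596, (30, 22), (15, 14))
f (-0.5932207703590393, 0.9997782707214355, (30, 22), (15, 14))
3.6 [ 0.4734509  -0.32641778  0.07214001] [-0.40851154 -0.27265253  0.10117413]
```

```bash
cat >> h.py <<'E'
def proj(n,P):
    c=C[n];q=np.array(c['orientation']).T@(np.array(P)-c['origin']);return (c['cx']+c['fx']*q[0]/-q[2],c['cy']-c['fy']*q[1]/-q[2])
E
python3 - <<'E'
from h import *
def cr(f,n,T,u,v):
    i=cv2.imread('pics/'+f+'.png')[v-38:v+37,u-50:u+50];i=cv2.resize(i,(400,300),interpolation=2)
    i=cv2.convertScaleAbs(i,alpha=1.6)
    for z,c in((0,(0,0,255)),(.05,(0,255,0)),(.1,(255,0,0))):
        x,y=proj(n,np.array(T)+[0,0,z]);cv2.circle(i,(int((x-u+50)*4),int((y-v+38)*4)),3,c,-1)
    return i
A=(.4256,-.3857,.0715);D=(.4738,-.3259,.0722)
cv2.imwrite('pics/c5.png',np.vstack([np.hstack([cr('a','side',A,410,170),cr('b','top',A,460,280)]),np.hstack([cr('d','side',D,400,170),cr('e','top',D,450,280)])]))
E
```

```text
(no output)
```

View pics/c5.png

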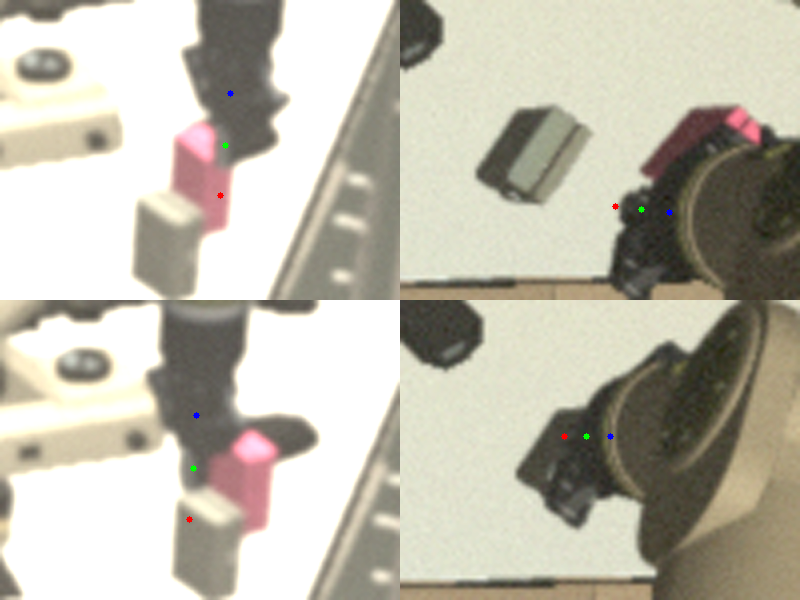

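The fingertips actually end about 30 mm above the reported TCP: in side crop a the tip is at (222,165) against a projected (220,195). They passed over the box without touching it. I'll back off, go 32 mm lower and push again.

>>> {"op": "apply_moves", "data": {"commands": [[-1, 0, 0, 0], [-1, 0, 0, 0], [-1, 0, 0, 0], [-0.8, 0, 0, 0], [0, 0, 0, 0]]}}

```text
time: 4.02
position: [0.4226, -0.3904, 0.0721]
tcp_rot: [[0.626, 0.78, -0.002], [0.78, -0.626, -0.002], [-0.003, -0.0, -1.0]]
ft_force: [-0.9, -0.4, 0.4]
opening: -0.002
grasp_force: 0.0
```

>>> {"op": "apply_moves", "data": {"commands": [[0, 0, 0.8, 0], [0, 0, 0.8, 0], [0, 0, 0, 0]]}}

```text
time: 4.27
position: [0.4247, -0.3845, 0.0373]
tcp_rot: [[0.621, 0.784, -0.004], [0.784, -0.621, 0.003], [0.0, -0.005, -1.0]]
ft_force: [-1.5, 0.6, -1.1]
opening: 0.001
grasp_force: 0.0
```

```bash
python3 - <<'E'
from h import *
p,_=shot('side','g');t,_=shot('top','h')
s=arm.sense();T=s['position'];print(T)
g=cv2.cvtColor(cv2.imread('pics/side0.png'),cv2.COLOR_BGR2GRAY);q=p[:,:,::-1]
r=cv2.matchTemplate(cv2.cvtColor(p,cv2.COLOR_RGB2GRAY)[170:225,370:435],g[184:212,385:420],cv2.TM_CCOEFF_NORMED);print(cv2.minMaxLoc(r))
def cr(f,n,u,v):
    i=cv2.imread('pics/'+f+'.png')[v-38:v+37,u-50:u+50];i=cv2.resize(i,(400,300),interpolation=2)
    i=cv2.convertScaleAbs(i,alpha=1.6)
    for z,c in((0,(0,0,255)),(.03,(0,255,0))):
        x,y=proj(n,np.array(T)+[0,0,z]);cv2.circle(i,(int((x-u+50)*4),int((y-v+38)*4)),2,c,-1)
    return i
cv2.imwrite('pics/c6.png',np.hstack([cr('g','side',410,170),cr('h','top',460,280)]))
E
```

```text
[ 0.4261886  -0.385332    0.03993794]
(-0.5935304164886475, 0.9997840523719788, (30, 22), (15, 14))
```

View pics/c6.png

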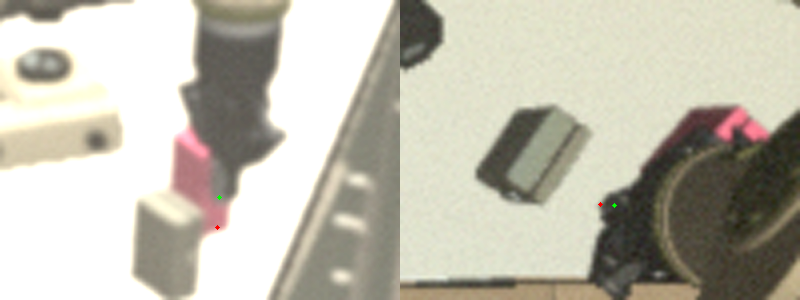

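The fingertip now sits at about the +30 mm mark (side crop (220,198)), so at a height of about 0.07 m, with both boxes undisturbed. Pushing now.

>>> {"op": "apply_moves", "data": {"commands": [[0.5, 0, 0, 0], [0.5, 0, 0, 0], [0.4, 0, 0, 0], [0.4, 0, 0, 0], [0.4, 0, 0, 0]]}}

```text
time: 4.78
position: [0.455, -0.3502, 0.0408]
tcp_rot: [[0.619, 0.785, 0.001], [0.785, -0.619, -0.0], [0.0, 0.001, -1.0]]
ft_force: [0.7, 0.2, 0.1]
opening: 0.002
grasp_force: 0.1
```

>>> {"op": "apply_moves", "data": {"commands": [[0.4, 0, 0, 0], [0.4, 0, 0, 0], [0.4, 0, 0, 0], [0.4, 0, 0, 0], [0, 0, 0, 0]]}}

```text
time: 5.2
position: [0.4752, -0.3239, 0.0402]
tcp_rot: [[0.618, 0.786, 0.001], [0.786, -0.618, 0.001], [0.001, -0.0, -1.0]]
ft_force: [0.0, -0.2, -0.7]
opening: 0.002
grasp_force: 0.0
```

```bash
cat > st.py <<'E'
from h import *
import sys
def state(n):
    p,_=shot('side',n)
    g=cv2.cvtColor(cv2.imread('pics/side0.png'),cv2.COLOR_BGR2GRAY);q=cv2.cvtColor(p,cv2.COLOR_RGB2GRAY)
    for m,(u,v) in dict(grey=(402,197),pink=(412,172),cream=(357,293)).items():
        w=10 if m!='pink' else 6
        r=cv2.matchTemplate(q[v-w-15:v+w+15,u-w-15:u+w+15],g[v-w:v+w,u-w:u+w],cv2.TM_CCOEFF_NORMED);_,s,_,l=cv2.minMaxLoc(r);print(m,round(s,3),l[0]-15,l[1]-15)
    s=arm.sense();print(s['time'],s['position'],s['ft_force'])
state(sys.argv[1])
E
python3 st.py k
```

```text
grey 0.729 8 -15
pink 0.883 0 -1
cream 0.999 0 0
5.25 [ 0.47450794 -0.32496558  0.040199  ] [-0.40450426  0.20927589  0.08145463]
```

```bash
python3 - <<'E'
from h import *
d=np.load('pics/k.npy')
P=np.array([pt('side',u,v,d[v,u]) for v in range(178,225) for u in range(365,415) if d[v,u]>0])
P=P[P[:,2]>.012];w=np.array([.62,.785]);a=(P[:,:2]-[.4635,-.3367])@w
for s in np.arange(-.04,.14,.02):
    m=(a>=s)&(a<s+.02)
    if m.any():print(round(s,2),m.sum(),np.percentile(P[m,2],[50,90]).round(3))
i=cv2.imread('pics/k.png')[150:225,350:450];cv2.imwrite('pics/c7.png',cv2.convertScaleAbs(cv2.resize(i,(400,300),interpolation=2),alpha=1.4))
E
```

```text
0.0 23 [0.094 0.107]
0.02 132 [0.038 0.11 ]
0.04 81 [0.031 0.036]
0.06 73 [0.031 0.035]
0.08 76 [0.032 0.036]
0.1 67 [0.025 0.035]
```

View pics/c7.png

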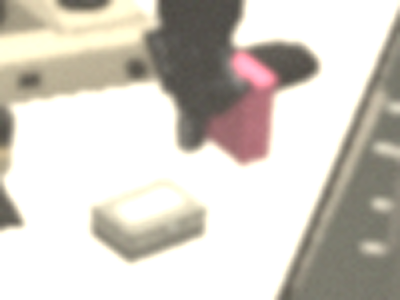

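Grey lies flat, label up (crop (150,210)). Next I'll lift and check wrist clearance for the sweep past the microscope.

>>> {"op": "apply_moves", "data": {"commands": [[-0.5, 0, -1, 0], [-0.5, 0, -1, 0], [0, 0, -1, 0], [0, 0, 0, 0]]}}

```text
time: 5.58
position: [0.4623, -0.3446, 0.1045]
tcp_rot: [[0.622, 0.783, 0.005], [0.783, -0.622, -0.004], [-0.0, 0.006, -1.0]]
ft_force: [0.3, -0.8, 0.9]
opening: -0.0
grasp_force: 0.0
```

```bash
python3 - <<'E'
from h import *
t=np.load('pics/top0.npy')
P=np.array([pt('top',u,v,t[v,u]) for v in range(150,290) for u in range(290,430) if t[v,u]>0]);P=P[P[:,2]>.36]
r=np.hypot(P[:,0],P[:,1]);k=np.argsort(r)[:5];print(P[k].round(3),r[k])
p,d=shot('top','l');s=arm.sense();T=np.array(s['position']);print(T,s['joint_positions'])
P=np.array([pt('top',u,v,d[v,u]) for v in range(200,400) for u in range(330,560) if d[v,u]>0])
rad=T[:2]/np.hypot(*T[:2]);a=(P[:,:2]-T[:2])@rad;b=(P[:,:2]-T[:2])@[-rad[1],rad[0]]
for z in np.arange(.15,.7,.05):
    m=(P[:,2]>z)&(P[:,2]<z+.05)&(abs(a)<.3)&(abs(b)<.2)
    if m.sum()>5:print(round(z,2),'out',a[m].min().round(3),a[m].max().round(3),'lat',b[m].min().round(3),b[m].max().round(3))
E
```

```text
[[ 0.474 -0.109  0.459]
 [ 0.474 -0.11   0.459]
 [ 0.474 -0.113  0.456]
 [ 0.474 -0.114  0.457]
 [ 0.476 -0.106  0.463]] [0.48592127 0.48630782 0.48677951 0.48715669 0.48724299]
[ 0.46205632 -0.34362989  0.10259082] [ 0.77819919  0.35161456 -0.24347331  1.63909946  0.09153264  1.15752213
 -0.15797798]
0.15 out -0.037 0.3 lat -0.13 0.016
0.2 out -0.062 0.26 lat -0.083 0.02
0.25 out -0.039 0.266 lat -0.078 0.038
0.3 out -0.044 0.027 lat -0.006 0.044
0.35 out -0.042 0.027 lat 0.005 0.049
0.4 out -0.073 0.025 lat 0.026 0.199
0.45 out -0.131 0.05 lat -0.023 0.2
0.5 out -0.166 0.051 lat -0.055 0.056
0.55 out -0.234 -0.0 lat -0.06 0.047
0.6 out -0.228 -0.124 lat -0.06 0.019
```

>>> {"op": "apply_moves", "data": {"commands": [[0, -0.5, -1, 0], [0, -1, -1, 0], [0, -1, -1, 0], [0, -1, -1, 0], [0, -1, -1, 0]]}}

```text
time: 6.05
position: [0.3894, -0.2852, 0.1999]
tcp_rot: [[0.62, 0.784, -0.001], [0.784, -0.62, 0.001], [0.0, -0.002, -1.0]]
ft_force: [0.3, -0.3, -0.3]
opening: -0.001
grasp_force: 0.0
```

>>> {"op": "apply_moves", "data": {"commands": [[0, -1, 0, 0], [0, -1, 0, 0], [0, -0.6, 0, 0], [0, 0, 0, 0], [0, 0, 0, 0]]}}

```text
time: 6.47
position: [0.3495, -0.2538, 0.1999]
tcp_rot: [[0.62, 0.784, -0.0], [0.784, -0.62, -0.0], [-0.0, -0.0, -1.0]]
ft_force: [-0.2, 0.1, -0.7]
opening: -0.001
grasp_force: 0.0
```

>>> {"op": "apply_moves", "data": {"commands": [[0, -1, 0, 0], [0, -0.5, 0, 0], [0, 0, 0, 0]]}}

```text
time: 6.72
position: [0.3255, -0.2346, 0.1999]
tcp_rot: [[0.62, 0.784, -0.001], [0.784, -0.62, 0.0], [-0.0, -0.001, -1.0]]
ft_force: [0.5, -0.5, -0.5]
opening: 0.003
grasp_force: 0.0
```

>>> {"op": "apply_moves", "data": {"commands": [[0, 0, 0, 1], [0, 0, 0, 1], [0, 0, 0, 1], [0, 0, 0, 1], [0, 0, 0, 1]]}}

```text
time: 7.13
position: [0.327, -0.2357, 0.2]
tcp_rot: [[0.922, 0.387, 0.0], [0.387, -0.922, 0.0], [0.0, -0.0, -1.0]]
ft_force: [-0.5, 0.3, -0.1]
opening: 0.002
grasp_force: 0.0
```

>>> {"op": "apply_moves", "data": {"commands": [[0, 0, 0, 1], [0, 0, 0, 1], [0, 0, 0, 1], [0, 0, 0, 1], [0, 0, 0, 1]]}}

```text
time: 7.55
position: [0.327, -0.2357, 0.2]
tcp_rot: [[0.995, -0.103, 0.0], [-0.103, -0.995, 0.0], [0.0, -0.0, -1.0]]
ft_force: [0.2, 0.1, -0.3]
opening: -0.007
grasp_force: 0.0
```

>>> {"op": "apply_moves", "data": {"commands": [[0, 0, 0, 0.45], [0, 0, 0, 0]]}}

```text
time: 7.72
position: [0.3269, -0.2357, 0.2]
tcp_rot: [[0.989, -0.145, 0.0], [-0.145, -0.989, 0.0], [0.0, -0.0, -1.0]]
ft_force: [0.5, -0.0, 1.0]
opening: -0.002
grasp_force: 0.0
```

>>> {"op": "apply_moves", "data": {"commands": [[0.24, -0.9, 0, 0], [0.24, -0.9, 0, 0], [0.24, -0.9, 0, 0], [0.24, -0.9, 0, 0], [0.24, -0.9, 0, 0]]}}

```text
time: 8.13
position: [0.3637, -0.149, 0.2002]
tcp_rot: [[0.99, -0.141, 0.0], [-0.141, -0.99, 0.0], [0.0, -0.0, -1.0]]
ft_force: [0.2, 0.6, -0.3]
opening: 0.001
grasp_force: 0.0
```

>>> {"op": "apply_moves", "data": {"commands": [[0.24, -0.9, 0, 0], [0.24, -0.9, 0, 0], [0.24, -0.9, 0, 0], [-0.08, -1, 0, 0], [-0.08, -1, 0, 0]]}}

```text
time: 8.55
position: [0.3882, -0.0573, 0.2002]
tcp_rot: [[0.99, -0.141, 0.0], [-0.141, -0.99, 0.001], [0.0, -0.001, -1.0]]
ft_force: [0.5, 0.5, -0.7]
opening: 0.003
grasp_force: 0.0
```

>>> {"op": "apply_moves", "data": {"commands": [[-0.08, -1, 0, 0], [-0.08, -1, 0, 0], [-0.08, -1, 0, 0], [-0.2, -1, 0, 0], [-0.2, -1, 0, 0]]}}

```text
time: 8.97
position: [0.3895, 0.0438, 0.2003]
tcp_rot: [[0.99, -0.14, 0.001], [-0.14, -0.99, 0.001], [0.0, -0.001, -1.0]]
ft_force: [0.9, -0.5, -1.2]
opening: -0.002
grasp_force: 0.0
```

>>> {"op": "apply_moves", "data": {"commands": [[-0.2, -1, 0, 0], [-0.2, -1, 0, 0], [-0.2, -1, 0, 0], [0, -1, 0, 0], [0, -1, 0, 0]]}}

```text
time: 9.38
position: [0.3919, 0.1446, 0.2005]
tcp_rot: [[0.99, -0.14, 0.001], [-0.14, -0.99, 0.0], [0.001, -0.001, -1.0]]
ft_force: [0.5, -0.6, 0.1]
opening: 0.001
grasp_force: 0.0
```

>>> {"op": "apply_moves", "data": {"commands": [[-0.1, -1, 0, 0], [-0.2, -1, 0, 0], [-0.2, -1, 0, 0], [0, -0.6, 0, 0], [0, 0, 0, 0]]}}

```text
time: 9.8
position: [0.3918, 0.2191, 0.2005]
tcp_rot: [[0.991, -0.137, 0.0], [-0.137, -0.991, 0.003], [-0.0, -0.003, -1.0]]
ft_force: [-0.8, -0.4, 0.1]
opening: -0.002
grasp_force: 0.0
```

>>> {"op": "apply_moves", "data": {"commands": [[0, 0, 1, 0], [0, 0, 1, 0], [0, 0, 1, 0], [0, 0, 1, 0], [0, 0, 0, 0]]}}

```text
time: 10.22
position: [0.3902, 0.214, 0.117]
tcp_rot: [[0.99, -0.142, -0.005], [-0.142, -0.99, -0.002], [-0.005, 0.002, -1.0]]
ft_force: [-0.6, -0.6, 0.3]
opening: -0.0
grasp_force: 0.0
```

>>> {"op": "apply_moves", "data": {"commands": [[0, 0, 1, 0], [0, 0, 1, 0], [0, 0, 1, 0], [0, 0, 0.85, 0], [0, 0, 0, 0]]}}

```text
time: 10.63
position: [0.3908, 0.2146, 0.0414]
tcp_rot: [[0.99, -0.143, -0.004], [-0.143, -0.99, -0.001], [-0.004, 0.002, -1.0]]
ft_force: [-0.3, -1.2, -0.9]
opening: -0.003
grasp_force: 0.0
```

```bash
python3 st.py m; python3 - <<'E'
from h import *
T=arm.sense()['position'];u,v=360,275
i=cv2.imread('pics/m.png')[v-38:v+37,u-50:u+50];i=cv2.convertScaleAbs(cv2.resize(i,(400,300),interpolation=2),alpha=1.3)
for z,c in((0,(0,0,255)),(.03,(0,255,0))):
    x,y=proj('side',np.array(T)+[0,0,z]);cv2.circle(i,(int((x-u+50)*4),int((y-v+38)*4)),2,c,-1)
cv2.imwrite('pics/c8.png',i)
E
```

```text
grey 0.651 -14 -7
pink 0.868 -10 -1
cream 0.999 0 0
10.6833 [0.39137602 0.21537722 0.04297322] [0.39574934 0.02076464 1.28876593]
```

View pics/c8.png

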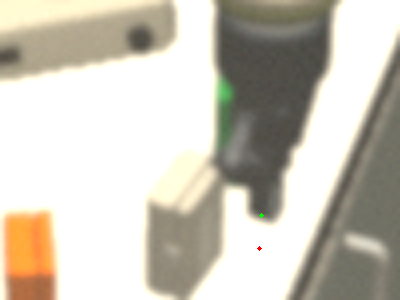

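The tip is at the +30 mm mark, in front of cream's lid face, with cream unmoved. Pushing.

>>> {"op": "apply_moves", "data": {"commands": [[0.5, 0, 0, 0], [0.5, 0, 0, 0], [0.4, 0, 0, 0], [0.4, 0, 0, 0], [0.4, 0, 0, 0]]}}

```text
time: 11.1
position: [0.4369, 0.2097, 0.0438]
tcp_rot: [[0.99, -0.143, 0.001], [-0.143, -0.99, 0.0], [0.001, -0.001, -1.0]]
ft_force: [0.0, 0.1, 0.5]
opening: -0.004
grasp_force: 0.1
```

>>> {"op": "apply_moves", "data": {"commands": [[0.4, 0, 0, 0], [0.4, 0, 0, 0], [0.4, 0, 0, 0], [0.4, 0, 0, 0], [0, 0, 0, 0]]}}

```text
time: 11.52
position: [0.4687, 0.2048, 0.0432]
tcp_rot: [[0.99, -0.144, 0.0], [-0.144, -0.99, 0.0], [0.0, -0.0, -1.0]]
ft_force: [0.0, 0.6, -0.3]
opening: 0.001
grasp_force: 0.0
```

```bash
cat > fin.py <<'E'
from h import *
_,d=shot('side','n%d'%int(arm.sense()['time']*100))
def prof(nm,c,w,box):
    P=np.array([pt('side',u,v,d[v,u]) for v in range(box[2],box[3]) for u in range(box[0],box[1]) if d[v,u]>0])
    P=P[P[:,2]>.012];w=np.array(w);q=P[:,:2]-np.array(c);a=q@w;b=q@[-w[1],w[0]]
    for s in np.arange(-.04,.14,.02):
        m=(a>=s)&(a<s+.02)&(abs(b)<.05)
        if m.any():print(nm,round(s,2),m.sum(),np.percentile(P[m,2],[50,95]).round(3),b[m].min().round(3),b[m].max().round(3))
prof('cream',(.4488,.2095),(.99,-.141),(310,385,250,325))
prof('grey',(.4635,-.3367),(.62,.785),(365,415,178,225))
print(arm.sense()['time'],arm.sense()['position'])
E
python3 fin.py
```

```text
cream -0.02 9 [0.207 0.211] 0.016 0.028
cream 0.0 400 [0.153 0.202] -0.049 0.049
cream 0.02 280 [0.034 0.194] -0.032 0.049
cream 0.04 137 [0.032 0.037] -0.032 0.035
cream 0.06 134 [0.033 0.037] -0.029 0.037
cream 0.08 103 [0.033 0.037] -0.032 0.032
cream 0.1 19 [0.032 0.036] -0.029 0.022
grey 0.02 71 [0.032 0.037] -0.031 0.037
grey 0.04 76 [0.032 0.037] -0.032 0.034
grey 0.06 80 [0.032 0.037] -0.034 0.038
grey 0.08 86 [0.031 0.036] -0.033 0.037
grey 0.1 63 [0.023 0.035] -0.026 0.037
11.5667 [0.46766686 0.20516393 0.04311447]
```

Both boxes lie flat at 33 mm. I'll retreat and check the bystanders.

>>> {"op": "apply_moves", "data": {"commands": [[-0.8, 0, -1, 0], [-0.8, 0, -1, 0], [-0.8, 0, -1, 0], [-0.5, 0, -1, 0], [0, 0, -1, 0]]}}

```text
time: 11.98
position: [0.4067, 0.2146, 0.1439]
tcp_rot: [[0.99, -0.139, -0.001], [-0.139, -0.99, -0.001], [-0.001, 0.001, -1.0]]
ft_force: [0.9, 0.3, -0.6]
opening: 0.004
grasp_force: 0.0
```

>>> {"op": "apply_moves", "data": {"commands": [[0, 0, 0, 0], [0, 0, 0, 0], [0, 0, 0, 0], [0, 0, 0, 0], [0, 0, 0, 0]]}}

```text
time: 12.4
position: [0.409, 0.2133, 0.1423]
tcp_rot: [[0.99, -0.143, -0.002], [-0.143, -0.99, -0.0], [-0.002, 0.0, -1.0]]
ft_force: [0.0, 0.7, 0.4]
opening: -0.003
grasp_force: 0.0
```

```bash
python3 fin.py; python3 - <<'E'
from h import *
shot('top','z');d=np.load('pics/z.npy');a=cv2.imread('pics/top0.png');b=cv2.imread('pics/z.png')
P=np.array([pt('top',u,v,d[v,u]) for v in range(262,298) for u in range(468,508)]);Q=P[(P[:,2]>.075)&(P[:,2]<.1)]
print('pink',cv2.boxPoints(cv2.minAreaRect(Q[:,:2].astype(np.float32)*1000)).round())
m=(cv2.absdiff(a,b).max(2)>35).astype(np.uint8)[:320]
n,_,s,_=cv2.connectedComponentsWithStats(m)
print([x.tolist() for x in s[1:] if x[4]>15])
# label brightness on lids
for nm,c in(('cream',(.508,.201,.033)),('grey',(.503,-.287,.033))):
    u,v=map(int,proj('top',c));print(nm,(u,v),b[v-9:v+10:3,u],)
E
```

```text
cream -0.04 29 [0.195 0.215] 0.001 0.031
cream 0.0 26 [0.023 0.033] -0.027 0.029
cream 0.02 159 [0.032 0.036] -0.032 0.033
cream 0.04 138 [0.032 0.037] -0.032 0.035
cream 0.06 132 [0.033 0.036] -0.032 0.034
cream 0.08 108 [0.033 0.037] -0.031 0.032
cream 0.1 15 [0.032 0.035] -0.025 0.024
grey 0.0 2 [0.025 0.029] -0.007 0.025
grey 0.02 58 [0.032 0.036] -0.026 0.038
grey 0.04 47 [0.03  0.037] 0.001 0.039
grey 0.06 31 [0.026 0.036] 0.021 0.037
12.45 [0.4091291  0.21334697 0.14245515]
pink [[ 427. -449.]
 [ 472. -491.]
 [ 495. -465.]
 [ 450. -424.]]
[[256, 255, 6, 29, 51], [403, 254, 37, 31, 347], [429, 268, 28, 25, 444], [172, 280, 84, 40, 1893], [231, 283, 26, 15, 145], [156, 309, 15, 9, 94], [232, 318, 8, 2, 16]]
cream (247, 268) [[126 149 147]
 [129 150 148]
 [126 150 146]
 [130 153 149]
 [133 155 152]
 [130 154 149]
 [126 148 147]]
grey (422, 266) [[ 89 101  97]
 [ 95 110 103]
 [117 139 136]
 [126 152 148]
 [130 153 151]
 [120 141 138]
 [ 90 102  98]]
```

Pink and the other bystanders are unmoved, and both boxes lie flat and clear of the arm.

```bash
python3 -c "
from cell import order
print(order.close_job())"
```

```text
the job is handed in; nothing more can be done
None
```

Both slide boxes are tipped flat (tops at 33 mm) about where they stood, with the other things unmoved in the final camera check, and the job was handed in at about 12.5 s; I saw grey's label facing up, but for cream I judged lid-up from the push direction rather than seeing its label.

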